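# Feed a mini pie out of the holder and lift it with the tongs

### The job

Push the feeder's sprung plunger all the way in so that the pie comes out of its pocket, then let it spring back. Take the tongs by their two black grips, squeeze them on the pie and lift it at least 10 cm clear above the stand, and finish holding it up there in the tongs without letting go. Never touch the pie itself with the gripper, and leave the other things on the stand where they are.

Things in the scene. Friction and masses are not known exactly. Their poses are not given: they have to be found in the camera images.
- stand: fixed flat steel stand, 440 (x) x 480 (y) mm, on four legs over the pan lid; all the work is done on its top, which is flat and 60 mm above this origin (the centre of its underside, z = 0)
- feeder: fixed steel pie feeder on the stand. Origin: on the stand's top, under the middle of the pocket; z up, +y the way the pie is pushed out. Base plate 80 (x) x 225 (y) mm, 4 mm thick, y = -100 to +125 mm. The pocket is a roofed box 57 mm wide (x), 54 mm high over all, y = -39 (rear wall) to +22 mm (open mouth); beyond the mouth the plate is open on all sides
- plunger_face (a point): centre of the rear face (looking along the feeder's -y) of the plunger's round black push knob, 36 mm in diameter, 12 mm thick, 24 mm above the stand's top; at rest 135 mm behind the feeder's origin. It is pushed level along the feeder's +y; an 8 mm rod joins it to a pusher plate behind the pie
- plunger (a joint): travel of the plunger in m: 0 out (at rest), 0.075 fully in. The spring pushes back with 2 N at the start and 8 N fully in, and returns the plunger when it is let go. At full travel the pie's centre lies about 75 mm along the feeder's +y from the feeder's origin, and it stays there
- pie: small round pie, an upright cylinder 42 mm in diameter and 38 mm high, about 50 g; origin at its centre, half-way up. It starts inside the feeder's pocket and stands on the 4 mm base plate
- tongs: loose sprung kitchen tongs, 120 g, 245 mm long, lying flat at the left of the stand, tips away from the robot. Origin midway between the two black grips, half-way up (14 mm above what they lie on); +x to the tips, z up, arms close along y. Grips: upright flat plates 50 mm long (x -25 to +25 mm), 28 mm high, 6 mm thick, 58 mm over their outer faces unsqueezed
- tongs_tips (a point): point midway between the two steel tip pads, half-way up, 95 mm ahead of the tongs' origin. The pads are 40 mm long (along the tongs' x), 24 mm high, 5 mm thick; unsqueezed 76 mm apart inside and 90 mm over all. With 53 mm over the grips they are about 66 mm apart, with 40 mm over the grips 42 mm apart and parallel, just on the pie
- tongs_left: the tongs' left arm (+y side); origin on the pin 105 mm behind the tongs' origin, about which both arms turn alike. The arms are sprung open: pressing the grips together takes about 4 N to start, 5 N at 53 mm over the grips (enough to carry the tongs, which balance near their origin) and 7 N at 40 mm; what the gripper presses beyond that goes about half to the pie
- tongs_right: the tongs' right arm (-y side), mirror image of the left; same origin
- dredger: aluminium salt dredger, a round shaker 68 mm across and 115 mm high, at the far left of the stand; leave alone. Origin at the centre of its underside
- meal_box: small printed card meal box 133 x 64 x 60 mm, at the far edge of the stand; leave alone. Origin at the centre of its underside
- ramekin: empty round steel ramekin, 67 mm across, 52 mm high, at the far edge; leave alone. Origin at the centre of its underside
- tub_a: round lidded dip tub with a small lid tab, 66 x 73 mm, 37 mm high, at the far right; leave alone. Origin at the centre of its underside
- tub_b: round lidded dip tub with a small lid tab, 66 x 73 mm, 37 mm high, at the near right; leave alone. Origin at the centre of its underside

How it is judged:
On the way, in this order (a step that is already met when the one before it is completed fails the run):
1. the plunger is pushed all the way in (value of joint plunger above 0.071 m), for 0.1 s.
2. the pie is held off the stand between the two arms of the tongs, which the gripper holds (contact force between each of tongs_left, tongs_right and pie above 0.5 N and contact force between the fingers and tongs_left above 1 N and contact force between the fingers and tongs_right above 1 N and height (world z) of pie above 0.12 m), for 0.2 s.
At the end, for the whole second after the job is handed in: pie still (under 3 cm/s), gripped by both tong arms (over 0.5 N each), fingers on both arms (over 1 N each), pie centre over 115 mm and tongs origin over 90 mm above the stand top, nothing else touching the pie, plunger back out (under 10 mm) (contact force between each of tongs_left, tongs_right and pie above 0.5 N and contact force between the fingers and tongs_left above 1 N and contact force between the fingers and tongs_right above 1 N and height (world z) of pie above 0.175 m and height (world z) of tongs above 0.15 m and value of joint plunger below 0.01 m and linear speed of pie below 0.03 m/s and contact force between pie and stand below 0.05 N and contact force between pie and feeder below 0.05 N and contact force between the fingers and pie below 0.05 N); the arm keeps its last pose, push and grip.
It fails at once if the gripper or arm touches the pie itself (contact force between any of the fingers, the arm and pie above 0.3 N).
It fails at once if another thing on the stand is shifted by more than 3 cm (distance of any of dredger, meal_box, ramekin, tub_a, tub_b from where it was at the start of the episode above 0.03 m).
It also fails if it takes over 64 s, if anything falls off the work surface, if the arm or the gripper's body presses on something with over 40 N, if the wrist force passes 120 N, or if a joint passes its speed limit or range.

### The arm

A 7-joint arm with a two-finger parallel gripper is mounted at the origin on a cart in front of the work surface, level with it; the furniture and walls round the work are solid. World frame = base frame: x ahead of the robot, y to its left, z up, the work surface at z = 0. Lengths are in m, angles in rad, forces in N, time in s.
With the tool pointing down it reaches from about 0.425 to 0.875 m from the base axis. Payload 4.7 kg.
Tool frame: the origin (TCP) lies on the centre line of the jaws, within the pads' length; the fingertips stand ahead of it and the grasp point (between the pads) lies 2 mm behind it (nose_length is the z of the fingertips in the tool frame, in m); z points along the fingers, y is the line along which they close (so a half turn about z gives the same grasp; the last joint's range is limited). The gripper opens to 87 mm and grips with 3 to 60 N. Pads are 19 mm wide; open, the fingers measure 117 mm over their backs; the gripper's body (75 mm by 190 mm) begins 51 mm behind the grasp point.
Start: joints at [-1.185, 0.321, -0.07, 1.45, 0.023, 1.371, -0.057], TCP at [0.236, 0.606, 0.24] pointing down, gripper open.
Joint ranges: [-2.86, 2.86], [-0.3, 2.09], [-1.38, 1.24], [0.06, 2.45], [-1.56, 4.7], [0.09, 2.05], [-2.69, 2.69]. Speed limits (rad/s): [2.57, 2.57, 3.14, 3.14, 3.14, 3.14, 3.14].

### API

Orientations are given as a rotation vector (axis times angle).
In Python, from bench import * gives the robot as it stands.
- The arm moves only by the tool send_rows, never from a script. Its arguments are lists of equal length, an entry for each row: "xyz": the shift along the tool's x, y, z in mm, a list of three; "dr": the turn, a rotation vector about the tool's x, y, z in rad, a list of three. A call has exactly 10 rows; each row is the pose to reach, as a shift and turn from the pose commanded when the call began, along the tool's axes at that moment; what a row does not reach only later rows make up. A row lasts 1/12 s, in which the tool goes at most 41.7 mm and 7.16 degrees, less where a joint would pass 70% of its speed; a pose out of reach is approached as far as the arm can. A call with a gripper value outside its range is refused whole. "jaw" is the finger opening in mm, from 0 to 87, set as the call begins (left out, the last holds). The fingers move at their own pace and stop on an object; "grip_force" is the grip in N (left out, the last holds). Time passes only in rows, so rows that repeat a pose let the fingers close, or fill a call up. It gives the time, the measured TCP pose, the force, the opening and the grip force at its end, in the units of the state.
- get_state(): the state, without advancing time (a new reading comes with each control period).
- get_image(name): name is "scene" or "top" or "wrist"; returns the picture (400x640x3 uint8, red, green, blue); there is no depth.
- calibration(name): a dict with "vfov" (degrees; the focal length in pixels is half the picture's height over the tangent of half this angle, whatever the lens; pixels are square), "cx", "cy" (the principal point, pixels), "rvec" (rotation vector, rad) and "tvec" (3), from world to camera coordinates, as OpenCV has them; the wrist camera has in their place "hand_eye" (4x4, takes a point from camera to tool coordinates, whose origin is the TCP and whose axes are the flange's). Camera axes: x right, y down, z forward; pixel columns grow to the right and rows downward; lengths in m; the calibration is good to about 2 mm. A picture is of the moment at which its call begins: read the wrist's pose just before it. calibration takes no time and is no camera call.
- close_job(): hands the job in; it is judged then, once.
The state is a dict: "time": time; "joint_positions": joint angles; "qd": joint speeds; "joint_torque": joint torques, N m; "position": TCP position; "tool_rot": TCP orientation; "ft_force": force on the tool from outside, world axes, zero at the start; "torque": the same for the moment, N m; "grip_width": opening from 0.0 (shut) to 1.0 (fully open); "grip_force": force on a finger pad.
Only numpy, scipy, OpenCV 4.12 (cv2) and the standard library are available. Lean on these libraries where they do the work, as an engineer would, in place of code of your own. Each camera call takes 0.05 s, during which the arm holds its last target. There are 200 camera calls.

## Working session

There is one attempt and no reset: what is moved stays moved. The work goes in short steps, Python scripts to look and compute and a tool call to move; the robot and the scene stay as the last step left them, time stands still between calls to the robot, and variables do not carry over. Pictures are saved under pics/ and viewed, at most 10 in all, crops included, and the job is handed in when it is done.

Besides the shell and the picture viewer there is one more tool, called as a command line: name --argument value ..., lists and objects as JSON in quotes. send_rows: Moves the arm, as the interface text tells. Its arguments: {"type":"object","properties":{"xyz":{"type":"array"},"dr":{"type":"array"},"jaw":{"type":"number"},"grip_force":{"type":"number"}},"required":["xyz","dr"]}

```bash
mkdir -p pics; cat > h.py <<'E'
from bench import *
import numpy as np, cv2
from scipy.spatial.transform import Rotation as R
def snap(n,f):
    s=get_state(); im=get_image(n); cv2.imwrite('pics/'+f,cv2.cvtColor(np.asarray(im),cv2.COLOR_RGB2BGR)); return s
def cam(n,s=None):
    c=calibration(n); f=200/np.tan(np.radians(c['vfov'])/2)
    if n=='wrist':
        H=np.array(c['hand_eye']); T=np.eye(4); T[:3,:3]=R.from_rotvec(s['tool_rot']).as_matrix(); T[:3,3]=s['position']
        M=T@H; return f,c,M[:3,:3],M[:3,3]
    Rm=R.from_rotvec(c['rvec']).as_matrix(); return f,c,Rm.T,-Rm.T@np.array(c['tvec'])
def pt(n,u,v,z,s=None):
    f,c,Rw,o=cam(n,s); d=Rw@np.array([(u-c['cx'])/f,(v-c['cy'])/f,1]); return o+d*(z-o[2])/d[2]
E
python3 - <<'E'
from h import *
s=snap('top','top.png'); snap('scene','scene.png')
print(s); print(calibration('top'),calibration('scene'),calibration('wrist'))
import bench; print([x for x in dir(bench) if x[0]!='_'])
try: print(nose_length)
except Exception as e: print(e)
E
```

```text
{'time': 0.0, 'joint_positions': array([-1.18488702,  0.32180424, -0.07008855,  1.45164868,  0.02263381,
        1.37080368, -0.0568878 ]), 'qd': array([ 0.00140276,  0.00077044, -0.00057342, -0.00052075, -0.00053988,
        0.00025428,  0.0005045 ]), 'joint_torque': array([ 3.61251623e-04, -4.91281879e+01, -4.03968450e-01, -3.12522125e+01,
       -6.41973736e-02,  4.37920564e-02,  1.61889789e-04]), 'position': array([0.23601375, 0.60508867, 0.23848692]), 'tool_rot': array([-5.80556616e-01, -3.08726026e+00,  2.92813608e-03]), 'ft_force': array([-0.56398431,  0.83618449,  0.26209778]), 'torque': array([ 0.02257529,  0.01113148, -0.01757819]), 'grip_force': 0.0, 'grip_width': 1.0022373565287792}
{'vfov': 45.965900876347874, 'cx': 323.8016895810999, 'cy': 205.34557829661586, 'rvec': array([ 2.23792913, -1.7682607 ,  0.31466902]), 'tvec': array([-0.15890951,  0.53653483,  1.1153346 ])} {'vfov': 45.490620209606185, 'cx': 320.71130691628287, 'cy': 198.0812617589538, 'rvec': array([ 1.94586888, -0.78215548,  0.48312684]), 'tvec': array([-0.4090041 ,  0.226399  ,  0.80603636])} {'vfov': 66.48186261754803, 'cx': 318.2149313308246, 'cy': 198.1755184990187, 'hand_eye': array([[ 5.03758551e-04, -9.59876630e-01, -2.80422183e-01,
         7.62807234e-02],
       [ 9.99999581e-01,  2.69049556e-04,  8.75479808e-04,
         9.55641006e-05],
       [-7.64905144e-04, -2.80422507e-01,  9.59876363e-01,
        -1.44158387e-01],
       [ 0.00000000e+00,  0.00000000e+00,  0.00000000e+00,
         1.00000000e+00]])}
['MotionError', 'calibration', 'close_job', 'get_image', 'get_state', 'nose_length']
0.017
```

View pics/top.png

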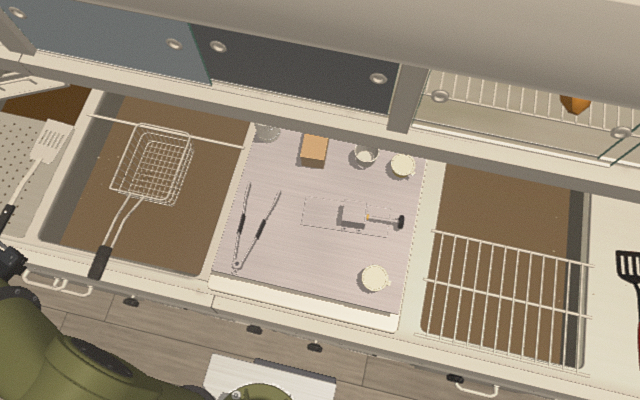

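View pics/scene.png

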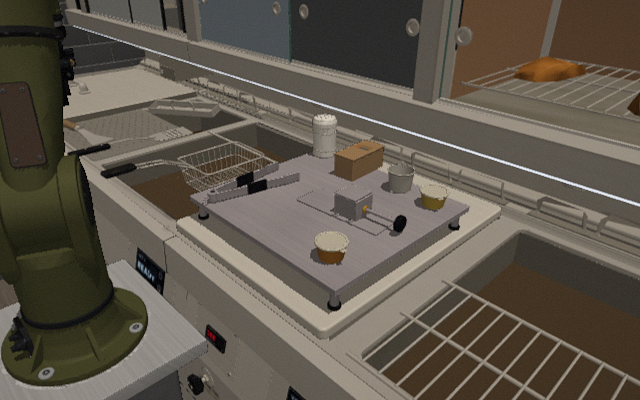

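The top view shows the knob at (402,221), the pocket at (353,214), the tong grips at about (241,205) and (262,228), the pin at (238,266), and the tips at (249,185) and (279,193).

```bash
python3 - <<'E'
from h import *
np.set_printoptions(precision=3,suppress=True)
for n,u,v,z in [('knob',402,221,.084),('plate_c1',303,198,.062),('plate_c2',301,226,.062),('gripL',241,207,.088),('gripR',262,229,.088),('pin',238,266,.075),('tipL',249,185,.08),('tipR',279,193,.08),('tubb',374,278,.097),('standNL',211,278,.06),('standFL',255,122,.06),('standFR',424,160,.06),('dredger',266,130,.175),('ramekin',366,154,.11),('tuba',402,165,.097)]: print(n,pt('top',u,v,z))
s=get_state();print(R.from_rotvec(s['tool_rot']).as_matrix())
im=cv2.imread('pics/top.png')[110:310,210:430]
cv2.imwrite('pics/topc.png',cv2.resize(im,None,fx=3,fy=3,interpolation=cv2.INTER_CUBIC))
E
```

```text
knob [ 0.567 -0.234  0.084]
plate_c1 [0.578 0.031 0.062]
plate_c2 [0.501 0.017 0.062]
gripL [0.507 0.177 0.088]
gripR [0.463 0.108 0.088]
pin [0.36  0.142 0.075]
tipL [0.574 0.176 0.08 ]
tipR [0.57  0.093 0.08 ]
tubb [ 0.404 -0.192  0.097]
standNL [0.317 0.202 0.06 ]
standFL [0.77  0.219 0.06 ]
standFR [ 0.764 -0.264  0.06 ]
dredger [0.694 0.152 0.175]
ramekin [ 0.719 -0.107  0.11 ]
tuba [ 0.716 -0.206  0.097]
[[-0.932  0.363 -0.001]
 [ 0.363  0.932 -0.002]
 [-0.    -0.002 -1.   ]]
```

View pics/topc.png

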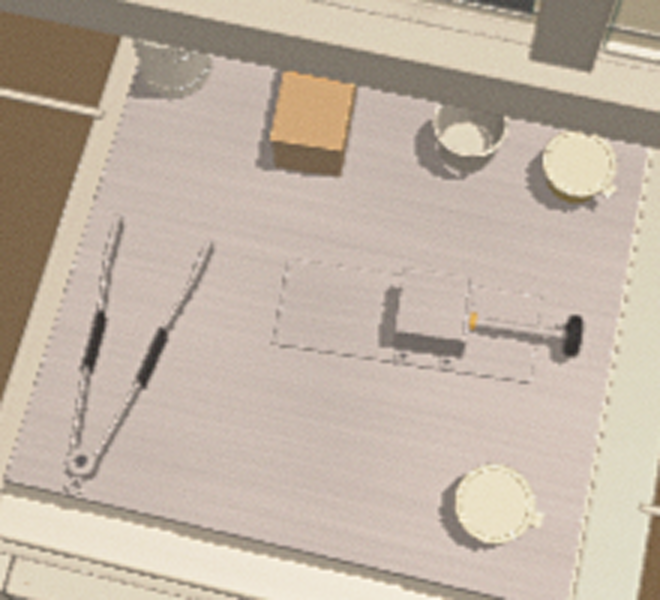

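```bash
cat >> h.py <<'E'
np.set_printoptions(precision=3,suppress=True)
def rel(p,yawdeg):
    "shift (mm, tool axes) and dr for target p, tool down, tool y at yawdeg in world"
    s=get_state(); Rt=R.from_rotvec(s['tool_rot']).as_matrix()
    a=np.radians(yawdeg); y=np.array([np.cos(a),np.sin(a),0]); z=np.array([0,0,-1.]); G=np.c_[np.cross(y,z),y,z]
    print('pos',s['position'],'yaw',np.degrees(np.arctan2(Rt[1,1],Rt[0,1])),'xyz',(Rt.T@(np.array(p)-s['position'])*1000).round(1),'dr',R.from_matrix(Rt.T@G).as_rotvec().round(3),'t',s['time'],'F',s['ft_force'])
E
python3 - <<'E'
from h import *
P={}
for n,u,v,z in [('knob',401,221.7,.084),('c1',305.7,197.3,.064),('c2',301.7,225,.064),('c3',386.7,237,.064),('gL',241.7,224,.088),('gR',261,229,.088),('pin',236.7,263.7,.08),('tL',249.3,183.3,.08),('tR',280,191.7,.08)]: P[n]=pt('top',u,v,z)[:2]; print(n,P[n])
f=(P['c1']+P['c2'])/2; d=f-P['knob']; print('feeder dir',np.degrees(np.arctan2(d[1],d[0])),np.linalg.norm(d)); d=P['c2']-P['c3'];print(np.degrees(np.arctan2(d[1],d[0])),np.linalg.norm(d))
g=(P['gL']+P['gR'])/2;t=(P['tL']+P['tR'])/2
for d in (t-P['pin'],g-P['pin']): print(np.degrees(np.arctan2(d[1],d[0])),np.linalg.norm(d))
rel([0.567,-0.30,0.22],6)
E
```

```text
knob [ 0.565 -0.232]
c1 [0.581 0.024]
c2 [0.504 0.015]
c3 [ 0.523 -0.205]
gL [0.464 0.162]
gR [0.462 0.11 ]
pin [0.364 0.146]
tL [0.579 0.177]
tR [0.574 0.091]
feeder dir 95.20237526024985 0.2527974395512226
94.99077570873915 0.22163337523717086
-3.143661081746425 0.21335853402561514
-5.675106798846835 0.0998435322378035
pos [0.236 0.605 0.239] yaw 68.7002410714081 xyz [-637.2 -723.    19.9] dr [-0.002  0.001  1.094] t 0.1 F [1.005 0.736 0.651]
```

send_rows --xyz '[[-27,-30,0],[-53,-60,0],[-80,-90,0],[-107,-120,0],[-133,-150,0],[-160,-180,0],[-187,-210,0],[-213,-240,0],[-240,-271,0],[-267,-301,0]]' --dr '[[0,0,0],[0,0,0],[0,0,0],[0,0,0],[0,0,0],[0,0,0],[0,0,0],[0,0,0],[0,0,0],[0,0,0]]' --jaw 0 --grip_force 10

```text
time: 0.93
position: [0.3756, 0.226, 0.2393]
tool_rot: [-0.58, -3.087, -0.0]
ft_force: [0.8, 0.1, -0.1]
grip_width: 0.325
grip_force: 0.0
```

send_rows --xyz '[[-27,-30,2],[-53,-60,4],[-80,-90,6],[-107,-120,8],[-133,-150,10],[-160,-180,10],[-187,-210,10],[-213,-240,10],[-240,-271,10],[-267,-301,10]]' --dr '[[0,0,0.1],[0,0,0.2],[0,0,0.3],[0,0,0.4],[0,0,0.5],[0,0,0.6],[0,0,0.7],[0,0,0.8],[0,0,0.9],[0,0,1.0]]'

```text
time: 1.77
position: [0.515, -0.1512, 0.2295]
tool_rot: [1.996, 2.426, 0.001]
ft_force: [0.3, 0.3, 0.3]
grip_width: 0.009
grip_force: 0.0
```

```bash
python3 - <<'E'
from h import *
rel([0.567,-0.30,0.19],5)
E
```

```text
pos [ 0.515 -0.151  0.23 ] yaw 11.129551533785243 xyz [-156.    22.3   39.5] dr [ 0.    -0.     0.107] t 1.7667 F [0.341 0.322 0.254]
```

send_rows --xyz '[[-20,3,5],[-45,6,14],[-75,10,24],[-100,14,34],[-125,18,44],[-145,21,54],[-156,22,62],[-156,22,69],[-156,22,69],[-156,22,69]]' --dr '[[0,0,0.02],[0,0,0.04],[0,0,0.06],[0,0,0.08],[0,0,0.1],[0,0,0.107],[0,0,0.107],[0,0,0.107],[0,0,0.107],[0,0,0.107]]'

```text
time: 2.6
position: [0.5672, -0.2962, 0.1601]
tool_rot: [-2.114, -2.321, -0.001]
ft_force: [-0.5, -0.2, 0.9]
grip_width: 0.007
grip_force: 0.0
```

```bash
python3 - <<'E'
from h import *
import pickle
s=snap('wrist','w1.png'); pickle.dump(s,open('s1.pkl','wb')); rel([0.567,-0.30,0.09],5)
f,c,Rw,o=cam('wrist',s)
for p in ([0.565,-0.2395,.084],[0.553,-0.105,.114]):
    q=Rw.T@(np.array(p)-o); print(f*q[0]/q[2]+c['cx'],f*q[1]/q[2]+c['cy'])
E
```

```text
pos [ 0.568 -0.296  0.161] yaw 5.37607615869212 xyz [-3.8 -1.  70.8] dr [ 0.    -0.001  0.007] t 2.65 F [ 0.43  -0.306  0.305]
321.60447877647925 138.82487156706014
324.4382537872859 -132.72856159640727
```

View pics/w1.png

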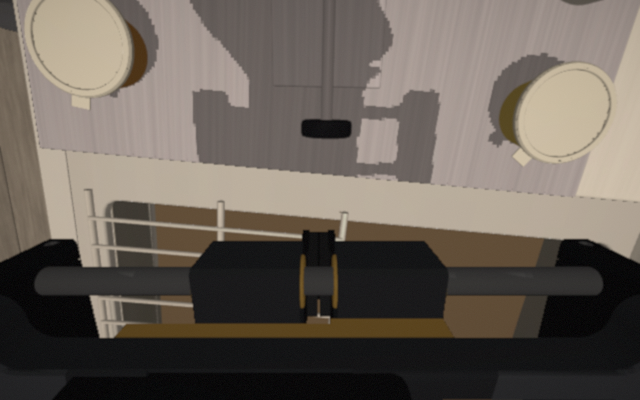

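The knob sits at (326,130), within 2 mm of the prediction. Next I'll descend and push.

send_rows --xyz '[[0,2,18],[0,2,38],[0,2,58],[0,2,73],[0,2,73],[15,2,73],[30,2,73],[45,2,73],[60,2,73],[70,2,73]]' --dr '[[0,0,0.007],[0,0,0.007],[0,0,0.007],[0,0,0.007],[0,0,0.007],[0,0,0.007],[0,0,0.007],[0,0,0.007],[0,0,0.007],[0,0,0.007]]'

```text
time: 3.48
position: [0.5641, -0.2273, 0.0895]
tool_rot: [2.121, 2.313, 0.002]
ft_force: [1.5, -4.5, -1.3]
grip_width: 0.007
grip_force: 2.2
```

send_rows --xyz '[[6,0,0],[12,0,0],[18,0,0],[24,0,0],[30,0,0],[36,0,0],[40,0,0],[44,0,0],[46,0,0],[46,0,0]]' --dr '[[0,0,0],[0,0,0],[0,0,0],[0,0,0],[0,0,0],[0,0,0],[0,0,0],[0,0,0],[0,0,0],[0,0,0]]'

```text
time: 4.32
position: [0.5609, -0.1848, 0.0895]
tool_rot: [2.122, 2.308, 0.001]
ft_force: [3.8, -7.0, 1.2]
grip_width: 0.004
grip_force: 3.6
```

send_rows --xyz '[[3,0,0],[6,0,0],[9,0,0],[11,0,0],[12,0,0],[13,0,0],[14,0,0],[14,0,0],[14,0,0],[14,0,0]]' --dr '[[0,0,0],[0,0,0],[0,0,0],[0,0,0],[0,0,0],[0,0,0],[0,0,0],[0,0,0],[0,0,0],[0,0,0]]'

```text
time: 5.15
position: [0.56, -0.1741, 0.0896]
tool_rot: [2.122, 2.302, -0.002]
ft_force: [4.7, -11.1, -1.3]
grip_width: 0.007
grip_force: 6.0
```

send_rows --xyz '[[1,0,0],[2,0,0],[3,0,0],[4,0,0],[4,0,0],[4,0,0],[4,0,0],[4,0,0],[4,0,0],[4,0,0]]' --dr '[[0,0,0],[0,0,0],[0,0,0],[0,0,0],[0,0,0],[0,0,0],[0,0,0],[0,0,0],[0,0,0],[0,0,0]]'

```text
time: 5.98
position: [0.5599, -0.1739, 0.0897]
tool_rot: [2.121, 2.296, -0.006]
ft_force: [7.4, -18.2, -5.5]
grip_width: 0.004
grip_force: 9.4
```

At the hard stop, fully in. Backing off and rising.

send_rows --xyz '[[-10,0,0],[-22,0,0],[-35,0,0],[-48,0,0],[-61,0,0],[-74,0,0],[-87,0,0],[-100,0,0],[-115,0,0],[-118,0,-15]]' --dr '[[0,0,0],[0,0,0],[0,0,0],[0,0,0],[0,0,0],[0,0,0],[0,0,0],[0,0,0],[0,0,0],[0,0,0]]'

```text
time: 6.82
position: [0.5647, -0.2827, 0.0993]
tool_rot: [-2.123, -2.307, 0.005]
ft_force: [-1.0, 1.0, -1.4]
grip_width: 0.003
grip_force: 0.0
```

send_rows --xyz '[[0,0,-25],[0,0,-50],[0,0,-80],[10,0,-110],[35,0,-125],[65,0,-130],[100,0,-130],[135,0,-130],[170,0,-130],[210,0,-130]]' --dr '[[0,0,0],[0,0,0],[0,0,0],[0,0,0],[0,0,0],[0,0,-0.1],[0,0,-0.2],[0,0,-0.3],[0,0,-0.4],[0,0,-0.5]]' --jaw 87

```text
time: 7.65
position: [0.5485, -0.0713, 0.2322]
tool_rot: [-1.48, -2.769, 0.001]
ft_force: [0.2, 0.1, 0.1]
grip_width: 0.683
grip_force: 0.0
```

```bash
python3 - <<'E'
from h import *
rel([0.463,0.137,0.2],86)
E
```

```text
pos [ 0.549 -0.071  0.232] yaw 33.76554207289654 xyz [220.6  44.7  32.5] dr [-0.    -0.002 -0.912] t 7.65 F [0.182 0.057 0.088]
```

send_rows --xyz '[[25,5,0],[55,11,0],[90,18,5],[125,25,10],[160,33,15],[190,39,20],[210,43,25],[221,45,32],[221,45,32],[221,45,32]]' --dr '[[0,0,-0.1],[0,0,-0.2],[0,0,-0.3],[0,0,-0.4],[0,0,-0.51],[0,0,-0.62],[0,0,-0.73],[0,0,-0.84],[0,0,-0.912],[0,0,-0.912]]'

```text
time: 8.48
position: [0.4636, 0.1376, 0.1996]
tool_rot: [-0.108, -3.136, 0.001]
ft_force: [0.1, 0.3, 0.1]
grip_width: 1.001
grip_force: 0.0
```

```bash
python3 - <<'E'
from h import *
import pickle
s=snap('wrist','w2.png'); pickle.dump(s,open('s2.pkl','wb')); rel([0.463,0.137,0.09],86)
f,c,Rw,o=cam('wrist',s)
for p in ([.464,.162,.088],[.462,.11,.088],[.364,.146,.08],[.547,-.03,.102]):
    q=Rw.T@(np.array(p)-o); print(f*q[0]/q[2]+c['cx'],f*q[1]/q[2]+c['cy'])
E
```

```text
pos [0.464 0.137 0.2  ] yaw 85.7497414197543 xyz [  1.1   0.2 110. ] dr [-0.001 -0.002 -0.004] t 8.5333 F [ 0.724 -0.31   0.104]
346.14681198143364 198.87064016339332
286.66288518050897 200.58014389951683
320.1866576876167 79.02746666004792
142.14045927660595 303.5719292873248
```

View pics/w2.png

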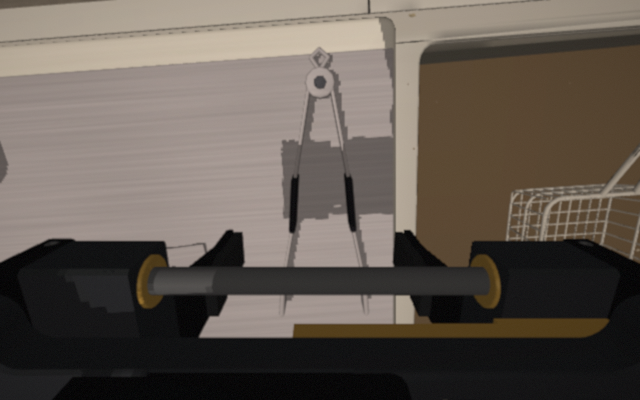

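The grips run from (295,177) to (292,232) and from (348,177) to (354,230). The pin is at (320,82) and the tips are at (283,312) and (366,312).

```bash
python3 - <<'E'
from h import *
import pickle
s=pickle.load(open('s2.pkl','rb'))
P={n:pt('wrist',u,v,z,s)[:2] for n,u,v,z in [('gR1',295,177,.088),('gR2',292,232,.088),('gL1',348,177,.088),('gL2',354,230,.088),('pin',320,82,.08),('tR',283,312,.08),('tL',366,312,.08)]}
for k in P: print(k,P[k])
g=sum(P[k] for k in P if k[0]=='g')/4; t=(P['tR']+P['tL'])/2
for d in (g-P['pin'],t-P['pin']): print(np.degrees(np.arctan2(d[1],d[0])),np.linalg.norm(d))
print(g); rel([*g,.074],86)
E
```

```text
gR1 [0.442 0.119]
gR2 [0.492 0.112]
gL1 [0.445 0.164]
gL2 [0.494 0.168]
pin [0.366 0.146]
tR [0.581 0.094]
tL [0.587 0.177]
-2.742955681780154 0.10176670228062572
-2.6397344874765802 0.2176863402512773
[0.468 0.141]
pos [0.464 0.137 0.2  ] yaw 85.7497414197543 xyz [ -3.5   4.4 126. ] dr [-0.001 -0.002 -0.004] t 8.5333 F [ 0.724 -0.31   0.104]
```

send_rows --xyz '[[-4,4,15],[-4,4,35],[-4,4,55],[-4,4,75],[-4,4,90],[-4,4,102],[-4,4,112],[-4,4,119],[-4,4,120],[-4,4,120]]' --dr '[[0,0,-0.027],[0,0,-0.027],[0,0,-0.027],[0,0,-0.027],[0,0,-0.027],[0,0,-0.027],[0,0,-0.027],[0,0,-0.027],[0,0,-0.027],[0,0,-0.027]]'

```text
time: 9.37
position: [0.4695, 0.1401, 0.0805]
tool_rot: [-0.075, -3.14, 0.0]
ft_force: [-0.9, -0.8, 0.2]
grip_width: 1.001
grip_force: 0.0
```

send_rows --xyz '[[0,0,0],[0,0,0],[0,0,0],[0,0,0],[0,0,0],[0,0,0],[0,0,0],[0,0,0],[0,0,0],[0,0,0]]' --dr '[[0,0,0],[0,0,0],[0,0,0],[0,0,0],[0,0,0],[0,0,0],[0,0,0],[0,0,0],[0,0,0],[0,0,0]]' --jaw 52 --grip_force 15

```text
time: 10.2
position: [0.4698, 0.1404, 0.0809]
tool_rot: [0.073, 3.14, 0.001]
ft_force: [0.3, -0.6, 2.5]
grip_width: 0.601
grip_force: 5.7
```

send_rows --xyz '[[0,0,-4],[0,0,-10],[0,0,-20],[0,0,-32],[0,0,-45],[0,0,-60],[0,0,-75],[0,0,-88],[0,0,-96],[0,0,-100]]' --dr '[[0,0,0],[0,0,0],[0,0,0],[0,0,0],[0,0,0],[0,0,0],[0,0,0],[0,0,0],[0,0,0],[0,0,0]]'

```text
time: 11.03
position: [0.4701, 0.1405, 0.1823]
tool_rot: [0.074, 3.139, 0.002]
ft_force: [-0.9, 0.4, -1.9]
grip_width: 0.602
grip_force: 4.8
```

```bash
python3 - <<'E'
from h import *
s=snap('top','top2.png'); snap('scene','sc2.png')
a=cv2.imread('pics/top2.png')[100:300,210:430]; a=cv2.resize(a,(600,545),interpolation=cv2.INTER_CUBIC)
cv2.imwrite('pics/t2c.png',a); print(s['position'],s['grip_width']*87,s['grip_force'],s['ft_force'])
b=cv2.imread('pics/sc2.png')[100:300,170:480]; cv2.imwrite('pics/s2c.png',cv2.resize(b,(775,500),interpolation=cv2.INTER_CUBIC))
f,c,Rw,o=cam('top')
q=Rw.T@(np.array([.547,-.03,.102])-o); u,v=(f*q[0]/q[2]+c['cx'],f*q[1]/q[2]+c['cy']);print(u,v,(u-210)*600/220,(v-100)*2.725)
E
```

```text
[0.47  0.14  0.182] 52.33796176115039 4.774103139257022 [-0.937  0.437 -1.938]
322.54967917686974 208.56066015173505 306.953670482372 295.82779891347803
```

View pics/t2c.png

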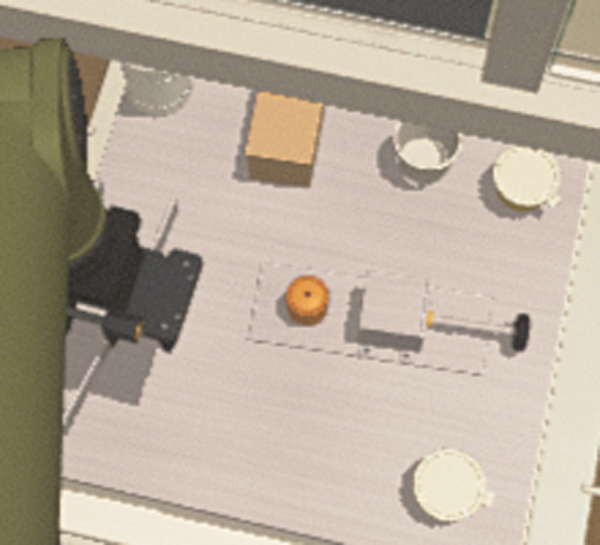

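View pics/s2c.png

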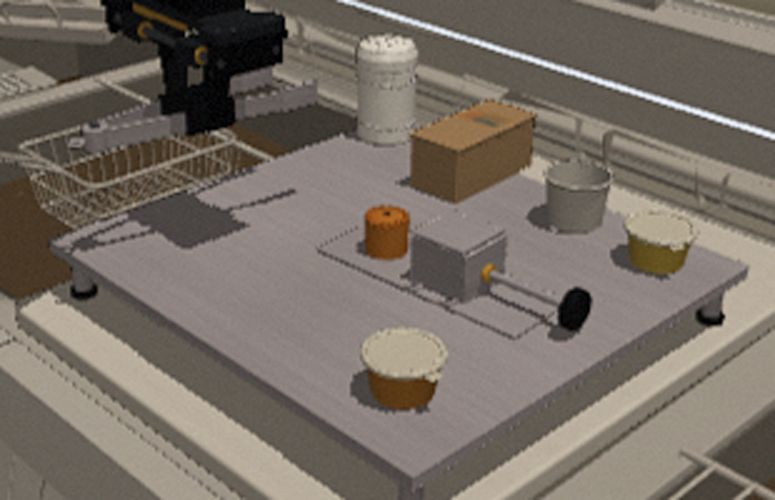

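Pie is out at the predicted place (crop (307,296), world (0.547,-0.030)), the plunger is back, and the tongs are held level.

```bash
python3 - <<'E'
from h import *
rel([.4525,-.0385,.182],95)
E
```

```text
pos [0.47  0.14  0.181] yaw 87.32534298282508 xyz [   8.9 -179.6   -0.9] dr [ 0.001  0.001 -0.134] t 11.1333 F [ 0.554 -0.569 -0.67 ]
```

send_rows --xyz '[[0,-4,0],[1,-12,0],[1,-22,0],[2,-33,0],[2,-44,0],[3,-55,0],[3,-66,0],[4,-77,0],[4,-85,0],[4,-90,0]]' --dr '[[0,0,0],[0,0,-0.01],[0,0,-0.02],[0,0,-0.03],[0,0,-0.04],[0,0,-0.05],[0,0,-0.06],[0,0,-0.07],[0,0,-0.07],[0,0,-0.07]]'

```text
time: 11.97
position: [0.4607, 0.0488, 0.18]
tool_rot: [0.034, -3.14, 0.001]
ft_force: [-0.6, 0.1, -1.3]
grip_width: 0.599
grip_force: 4.8
```

send_rows --xyz '[[0,-4,0],[0,-12,0],[0,-22,0],[0,-33,0],[0,-44,0],[0,-55,0],[0,-66,0],[0,-77,0],[0,-85,0],[0,-90,0]]' --dr '[[0,0,0],[0,0,-0.01],[0,0,-0.02],[0,0,-0.03],[0,0,-0.04],[0,0,-0.05],[0,0,-0.06],[0,0,-0.064],[0,0,-0.064],[0,0,-0.064]]'

```text
time: 12.8
position: [0.4633, -0.0402, 0.1805]
tool_rot: [0.136, -3.139, 0.0]
ft_force: [-0.2, 0.3, -1.1]
grip_width: 0.601
grip_force: 4.8
```

```bash
python3 - <<'E'
from h import *
rel([.4525,-.0385,.0905],95)
s=snap('wrist','w3.png')
b=cv2.imread('pics/w3.png')
f,c,Rw,o=cam('wrist',s)
for p in ([.547,-.03,.102],):
    q=Rw.T@(np.array(p)-o); print(f*q[0]/q[2]+c['cx'],f*q[1]/q[2]+c['cy'])
a=cv2.imread('pics/top2.png')
s=snap('top','top3.png'); t=cv2.imread('pics/top3.png')[120:290,230:430]; t=cv2.resize(t,(447,380),interpolation=cv2.INTER_CUBIC)
b=cv2.resize(b[:, 100:540],(330,300)); o=np.zeros((380,780,3),np.uint8); o[:,:447]=t; o[:300,448:778]=b; cv2.imwrite('pics/m3.png',o)
E
```

```text
pos [ 0.463 -0.04   0.18 ] yaw 94.94540937453523 xyz [10.6  2.7 90. ] dr [-0.    -0.    -0.001] t 12.8 F [-0.219  0.293 -1.087]
321.6999612068348 306.1988835639968
```

View pics/m3.png

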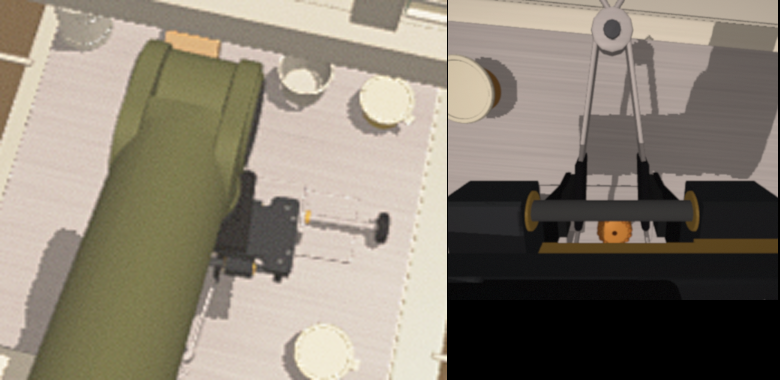

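The pie sits centred between the tong arms in the wrist view at (321,306), as predicted. Lowering now.

send_rows --xyz '[[5,1,0],[10,2,2],[11,3,10],[11,3,22],[11,3,36],[11,3,50],[11,3,64],[11,3,76],[11,3,85],[11,3,90]]' --dr '[[0,0,0],[0,0,0],[0,0,0],[0,0,0],[0,0,0],[0,0,0],[0,0,0],[0,0,0],[0,0,0],[0,0,0]]'

```text
time: 13.73
position: [0.451, -0.037, 0.089]
tool_rot: [0.138, -3.136, 0.0]
ft_force: [-1.1, -0.7, -1.6]
grip_width: 0.604
grip_force: 4.8
```

send_rows --xyz '[[0,0,0],[0,0,0],[0,0,0],[0,0,0],[0,0,0],[0,0,0],[0,0,0],[0,0,0],[0,0,0],[0,0,0]]' --dr '[[0,0,0],[0,0,0],[0,0,0],[0,0,0],[0,0,0],[0,0,0],[0,0,0],[0,0,0],[0,0,0],[0,0,0]]' --jaw 30 --grip_force 18

```text
time: 14.57
position: [0.4526, -0.0373, 0.0909]
tool_rot: [-0.137, 3.138, 0.0]
ft_force: [-0.5, 0.4, 0.3]
grip_width: 0.456
grip_force: 18.0
```

```bash
python3 - <<'E'
from h import *
s=get_state(); print(s['position'],s['grip_width']*87,s['grip_force'],s['ft_force'])
E
```

```text
[ 0.453 -0.037  0.091] 39.65170280342406 18.00003387965262 [-0.49   0.426  0.271]
```

Width is 39.7 mm at 18 N, so the tongs are on the pie. Lifting 150 mm.

send_rows --xyz '[[0,0,-2],[0,0,-6],[0,0,-12],[0,0,-20],[0,0,-30],[0,0,-40],[0,0,-50],[0,0,-60],[0,0,-70],[0,0,-78]]' --dr '[[0,0,0],[0,0,0],[0,0,0],[0,0,0],[0,0,0],[0,0,0],[0,0,0],[0,0,0],[0,0,0],[0,0,0]]'

```text
time: 15.4
position: [0.4525, -0.0374, 0.1701]
tool_rot: [-0.137, 3.137, 0.0]
ft_force: [1.2, -0.6, -1.6]
grip_width: 0.456
grip_force: 18.0
```

send_rows --xyz '[[0,0,-8],[0,0,-18],[0,0,-28],[0,0,-38],[0,0,-48],[0,0,-58],[0,0,-66],[0,0,-72],[0,0,-75],[0,0,-75]]' --dr '[[0,0,0],[0,0,0],[0,0,0],[0,0,0],[0,0,0],[0,0,0],[0,0,0],[0,0,0],[0,0,0],[0,0,0]]'

```text
time: 16.23
position: [0.4525, -0.0374, 0.2442]
tool_rot: [-0.137, 3.138, 0.0]
ft_force: [-0.6, 0.0, -1.7]
grip_width: 0.457
grip_force: 18.0
```

send_rows --xyz '[[0,0,0],[0,0,0],[0,0,0],[0,0,0],[0,0,0],[0,0,0],[0,0,0],[0,0,0],[0,0,0],[0,0,0]]' --dr '[[0,0,0],[0,0,0],[0,0,0],[0,0,0],[0,0,0],[0,0,0],[0,0,0],[0,0,0],[0,0,0],[0,0,0]]'

```text
time: 17.07
position: [0.4521, -0.0374, 0.2436]
tool_rot: [-0.137, 3.139, 0.0]
ft_force: [0.1, -0.6, -1.9]
grip_width: 0.456
grip_force: 18.0
```

```bash
python3 - <<'E'
from h import *
s=snap('scene','sc4.png'); print(s['position'],s['grip_width']*87,s['grip_force'],s['ft_force'])
b=cv2.imread('pics/sc4.png')[20:300,150:500]; cv2.imwrite('pics/s4c.png',cv2.resize(b,(700,560),interpolation=cv2.INTER_CUBIC))
E
```

```text
[ 0.452 -0.037  0.244] 39.678879816224246 17.99987190985121 [ 0.066 -0.6   -1.865]
```

View pics/s4c.png

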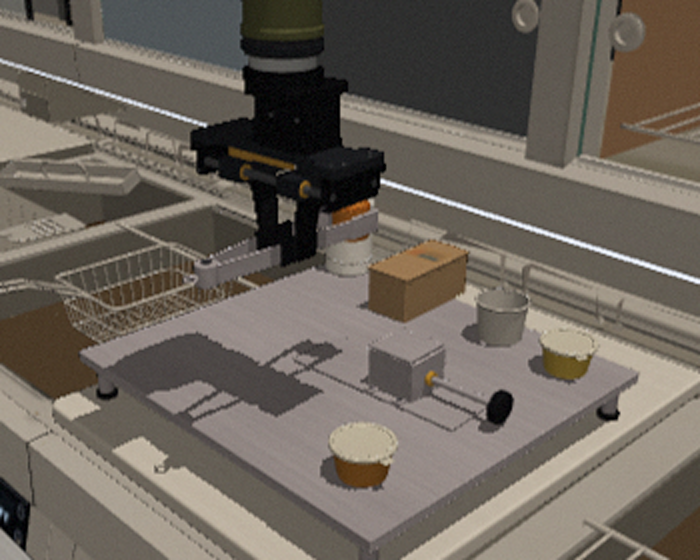

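The pie is held in the tong pads at about (352,215), well above the stand. The plunger is out and the other items have not moved. Handing in.

```bash
python3 -c "
from bench import *
print(close_job())"
```

```text
the job is handed in; nothing more can be done
None
```

The job is handed in: the plunger was pushed fully in and sprang back, and the arm finished holding the pie in the tongs about 17 cm above the stand, with nothing else on the stand moved; no verdict was returned.

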